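Scrape the split shale off the sloping board and put the scraper back

TASK

Clear the four shale flakes off the sloping white board: hold the scraper upright with its rubber edge down, set it on the plate behind the flakes and sweep them all over the open lip into the metal tray, keeping the edge pressed lightly on the plate from top to lip (never hard, and keep the fingers off the flakes). Then put the scraper back as it stood, rubber edge down on the table and leaning against the same side of the black case. Leave the tray, the case and the other things where they are.

Things in the scene. Friction and masses are not known exactly. Their poses are not given: they have to be found in the camera images.
- board: Sloping splitting board, fixed. Origin on the table under the middle of the plate; own x points uphill, y across, z up (the foot is level). White plate 240 mm long (x -120 to +120), 156 mm clear (y -78 to +78) between wooden side rims 8 mm high; a third rim closes the uphill end (inner face x +112); the downhill end (x -120) is an open lip.
- plate_mid (a point): Middle of the plate's upper face, 59 mm above the table. The plate turns there on a trunnion with stiff friction knobs; it rises towards board +x at a slope set anew each time, 1.7 to 8 degrees, and NOT reported: the scraper's edge has to feel for the plate. At board x +96 its face is 62 to 73 mm above the table, at the lip 42 to 56 mm.
- tray: Loose aluminium tray, open on top, outside 110 (own x) x 190 (y) x 28 mm high, walls 4 mm, standing on the table under the lip, its long near wall a few mm behind the lip. Origin at the centre of its underside. Parallel with the board.
- scraper: Scraper: pale wooden slab 140 mm wide (own y), 12 thick (own x), 120 high (own z), 0.14 to 0.24 kg, with a rubber edge 6 mm thick along its bottom. Origin mid-bottom of the rubber edge, z up the slab. It starts leaning about 22 degrees, +x face on the case's upper edge 50 mm up the slab; the 70 mm above that stand free to be gripped across the thickness.
- scraper_edge (a point): Middle of the bottom of the scraper's rubber edge (same as the scraper's origin).
- case: Black zipped case, stiff, 112 x 169 x 45 mm high, lying flat, 0.56 to 0.91 kg, loose. Origin on the table near its middle; the flat side on which the scraper leans is at own x -49 mm (from y -81 to +63, 45 mm high) and looks along own -x.
- flake0: Shale flake, dark grey, thin and irregular, about 60 x 40 mm (long along own x) and only 5 to 7 mm thick, lying on the plate; one of four alike. Origin inside it near its middle, 1 to 6 mm above its underside. Its frame is not square to its faces (by up to 6 degrees), so neither its height nor its tilt gives the plate's slope.
- flake1: Shale flake, dark grey, thin and irregular, about 60 x 40 mm (long along own x) and only 5 to 7 mm thick, lying on the plate; one of four alike. Origin inside it near its middle, 1 to 6 mm above its underside. Its frame is not square to its faces (by up to 6 degrees), so neither its height nor its tilt gives the plate's slope.
- flake2: Shale flake, dark grey, thin and irregular, about 60 x 40 mm (long along own x) and only 5 to 7 mm thick, lying on the plate; one of four alike. Origin inside it near its middle, 1 to 6 mm above its underside. Its frame is not square to its faces (by up to 6 degrees), so neither its height nor its tilt gives the plate's slope.
- flake3: Shale flake, dark grey, thin and irregular, about 60 x 40 mm (long along own x) and only 5 to 7 mm thick, lying on the plate; one of four alike. Origin inside it near its middle, 1 to 6 mm above its underside. Its frame is not square to its faces (by up to 6 degrees), so neither its height nor its tilt gives the plate's slope.
- bottle: Bystander, to be left where it is: drink bottle, 65 mm across, 214 mm tall, standing at the back; origin under it.
- tape: Bystander, to be left where it is: brown tape roll lying flat, 93 mm across, 48 mm high; origin under it.
- lens: Bystander, to be left where it is: hand lens lying left of the board, near the robot, 170 mm long (own y, lens at +y), 71 mm wide, 11 mm high; origin under its middle.
- beaker: Bystander, to be left where it is: clear plastic beaker, 73 mm across, 76 mm tall, behind the board; origin under it.
- dish: Bystander, to be left where it is: petri dish, 92 mm across, 14 mm high, behind the tray; origin under it.

How it is judged (in metres and radians):
On the way, in this order (a step that is already met when the one before it is completed fails the run):
1. the scraper's edge is set on the plate behind the flakes (more than 60 mm uphill of the middle) and bears on it with at least 1 N for 0.15 s (contact force between scraper and board above 1 N and x of scraper_edge in the frame of board above 0.06 m and y of scraper_edge in the frame of board between -0.03 and 0.03 m), for 0.15 s.
2. in the middle of the plate (30 mm either side) the sweeping edge bears on it with at least 0.5 N for 0.2 s (contact force between scraper and board above 0.5 N and x of scraper_edge in the frame of board between -0.03 and 0.03 m), for 0.2 s.
3. near the lip (the last 70 mm) the edge still bears on the plate with at least 0.5 N for 0.15 s (contact force between scraper and board above 0.5 N and x of scraper_edge in the frame of board between -0.122 and -0.05 m), for 0.15 s.
4. all four flakes lie in the tray (x of flake0 in the frame of tray between -0.052 and 0.052 m and y of flake0 in the frame of tray between -0.092 and 0.092 m and z of each of flake0, flake1, flake2, flake3 in the frame of tray below 0.042 m and x of flake1 in the frame of tray between -0.052 and 0.052 m and y of flake1 in the frame of tray between -0.092 and 0.092 m and x of flake2 in the frame of tray between -0.052 and 0.052 m and y of flake2 in the frame of tray between -0.092 and 0.092 m and x of flake3 in the frame of tray between -0.052 and 0.052 m and y of flake3 in the frame of tray between -0.092 and 0.092 m), for 0.2 s.
At the end, for the whole second after the job is handed in: All four flakes lie in the tray, which is within 30 mm of its start; the released scraper stands at rest on its rubber edge on the table (edge under 12 mm, level within 10 deg), leaning 8 to 43 deg from upright on the same long side of the case (all of step 4 and distance of tray from where it was at the start of the episode below 0.03 m and angle between scraper's own z axis and vertical between 0.14 and 0.75 rad and height (world z) of scraper_edge below 0.012 m and angle between scraper's own y axis and vertical between 1.39 and 1.75 rad and contact force between scraper and case above 0.05 N and x of scraper_edge in the frame of case between -0.13 and -0.05 m and y of scraper_edge in the frame of case between -0.09 and 0.07 m and linear speed of scraper below 0.02 m/s and angular speed of scraper below 0.1 rad/s); the robot touches nothing.
It fails at once if the scraper is pressed on the board with more than 70 N (contact force between scraper and board above 70 N).
It fails at once if the fingers touch a flake (contact force between the fingers and flake0 above 0.5 N or contact force between the fingers and flake1 above 0.5 N or contact force between the fingers and flake2 above 0.5 N or contact force between the fingers and flake3 above 0.5 N).
It fails at once if the case is shoved more than 40 mm (distance of case from where it was at the start of the episode above 0.04 m).
It fails at once if a bystander is moved more than 30 mm (distance of any of bottle, tape, lens, beaker, dish from where it was at the start of the episode above 0.03 m).
It also fails if it takes over 61 s, if anything falls off the work surface, if the arm or the gripper's body presses on something with over 40 N, if the wrist force passes 120 N, or if a joint passes its speed limit or range.

ROBOT

A 6-joint arm with a two-finger parallel gripper is mounted at the origin on a cart in front of the work surface, level with it; the furniture and walls round the work are solid. World frame = base frame: x ahead of the robot, y to its left, z up, the work surface at z = 0. Lengths are in mm, angles in rad, forces in N, time in s.
With the tool pointing down it reaches from about 425 to 1125 mm from the base axis. Payload 14.9 kg.
Tool frame: the origin (TCP) lies at the very end of the fingers, on their centre line; the grasp point (between the pads) lies robot.pinch_z behind it (robot.pinch_z is the distance from the TCP to the grasp point, in mm); z points along the fingers, y is the line along which they close (so a half turn about z gives the same grasp; the last joint's range is limited). The gripper opens to 91 mm and grips with 3 to 60 N. Pads are 32 mm wide; open, the fingers measure 118 mm over their backs; the gripper's body (76 mm by 178 mm) begins 60 mm behind the grasp point.
Start: joints at [-1.299, 0.379, 1.734, -0, 1.028, -0.033], TCP at [210.067, -667.749, 174.232] pointing down, gripper open.
Joint ranges: [-2.77, 2.77], [-0.74, 2.19], [0, 2.66], [-1.06, 4.2], [0.31, 2.87], [-3.08, 3.08]. Speed limits (rad/s): [1.89, 1.89, 2.39, 3.14, 3.14, 3.14].

INTERFACE

Orientations are given as a unit quaternion [w, x, y, z].
In Python, from station import readout, imaging, robot gives the robot as it stands. The module is installed in compiled form; this text tells all that it offers.
- The arm moves only by the shell command python3 -m handwheel 'ROWS'. ROWS is JSON, a list of rows, each a list of 3 entries, a list of its own where there are three numbers: the shift along the tool's x, y, z in m, then the turn about the tool's z in rad, then the opening, from -1 (shut) to 1 (fully open). A call has 1 to 10 rows; each row shifts and turns the commanded pose from where the row before left it, along the tool's axes as they then stand; what a row does not reach is not made up. A row lasts 1/8 s, in which the tool goes at most 62.5 mm and 10.7 degrees, less where a joint would pass 70% of its speed; a pose out of reach is approached as far as the arm can. A call with a gripper value outside its range is refused whole. The fingers move at their own pace and stop on an object; the grip force is fixed at half the most. Time passes only in rows, so rows that do not move let the fingers close. It gives the time, the measured TCP pose, the force, the opening and the grip force at its end, in the units of the state.
- readout.get_state(): the state, without advancing time (a new reading comes with each control period).
- imaging.camera(name): name is "scene" or "top" or "wrist"; returns a dict with "image" (480x640x3 uint8, red, green, blue), "vertical_fov" (degrees; the focal length in pixels is half the picture's height over the tangent of half this angle, whatever the lens; pixels are square), "cx", "cy" (the principal point, pixels), "view" (4x4, takes a point from world to camera coordinates). Camera axes: x right, y up, looking along -z (the intrinsics and any distortion apply to the point x, -y, -z); pixel columns grow to the right and rows downward; lengths in mm; the calibration is good to about 2 mm. A picture is of the moment at which its call begins. There is no depth.
- robot.finish_job(): hands the job in; it is judged then, once.
The state is a dict: "time": time; "qpos": joint angles; "qd": joint speeds; "effort": joint torques, N m; "eef_pos": TCP position; "orientation": TCP orientation; "wrist_force": force on the tool from outside, world axes, zero at the start; "ft_torque": the same for the moment, N m; "opening": finger opening in mm; "finger_force": force on a finger pad.
Only numpy, scipy, OpenCV 4.12 (cv2) and the standard library are available. Lean on these libraries where they do the work, as an engineer would, in place of code of your own. Each camera call takes 0.05 s, during which the arm holds its last target. There are 200 camera calls.

## Working session

There is one attempt and no reset: what is moved stays moved. The work goes in short steps, Python scripts to look and compute and a shell command to move; the robot and the scene stay as the last step left them, time stands still between calls to the robot, and variables do not carry over. Pictures are saved under pics/ and viewed, at most 13 in all, crops included, and the job is handed in when it is done.

```bash
mkdir -p pics
python3 - <<'E'
from station import readout, imaging, robot
import cv2, numpy as np
print(readout.get_state(), robot.pinch_z)
for n in ("scene","top"):
    c=imaging.camera(n); cv2.imwrite(f"pics/{n}0.png",c["image"][:,:,::-1])
    print(n,{k:v for k,v in c.items() if k!="image"})
E
```

```text
{'time': 0.0, 'qpos': array([-1.29930425e+00,  3.79385235e-01,  1.73479360e+00,  5.10160586e-06,
        1.02848855e+00, -3.33021109e-02]), 'qd': array([ 8.29244099e-04, -1.13483961e-04, -6.86182497e-05,  2.39122155e-03,
       -2.92894787e-05, -8.16101999e-04]), 'effort': array([-7.64412107e-04, -7.63728476e+01, -4.34367943e+01,  6.49545318e-02,
        4.25166031e-02, -8.64013987e-05]), 'eef_pos': array([ 209.94338498, -667.31088807,  173.59824   ]), 'orientation': array([-5.33814010e-04,  9.88410078e-01,  1.51806552e-01, -6.16771699e-05]), 'wrist_force': array([-0.46604922,  0.09137627,  0.18426559]), 'ft_torque': array([ 0.00014098, -0.03111288, -0.00750511]), 'finger_force': 0.0, 'opening': 90.9378916826338} 18.8
scene {'vertical_fov': 46.059068755240126, 'cx': 311.1827575309431, 'cy': 236.8636118354399, 'view': array([[ 5.73034522e-01, -8.19325983e-01, -1.83403633e-02,
        -3.71824487e+02],
       [ 3.88024998e-01,  2.51536085e-01,  8.86660137e-01,
        -2.80146911e+02],
       [-7.21850426e-01, -5.15203388e-01,  4.62057823e-01,
        -1.26574676e+03],
       [ 0.00000000e+00,  0.00000000e+00,  0.00000000e+00,
         1.00000000e+00]])}
top {'vertical_fov': 46.50639842178699, 'cx': 316.2928711775359, 'cy': 239.2523602514816, 'view': array([[-1.99964477e-02, -9.99548841e-01,  2.24110975e-02,
        -3.99480715e+01],
       [ 9.90713364e-01, -1.67944894e-02,  1.34925811e-01,
        -5.93803780e+02],
       [-1.34488555e-01,  2.49010108e-02,  9.90602225e-01,
        -1.27417866e+03],
       [ 0.00000000e+00,  0.00000000e+00,  0.00000000e+00,
         1.00000000e+00]])}
```

View pics/scene0.png

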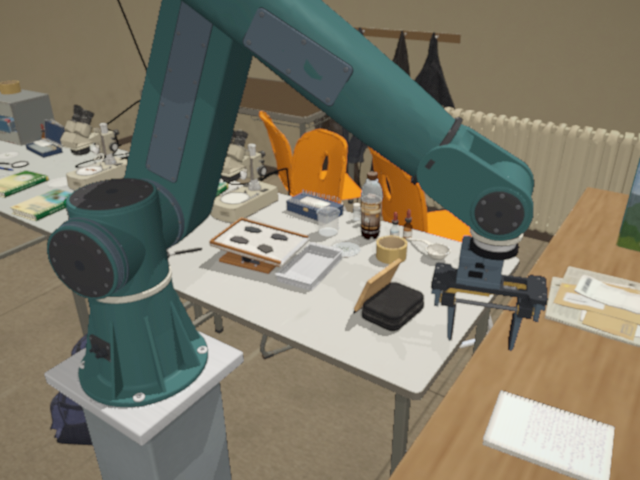

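View pics/top0.png

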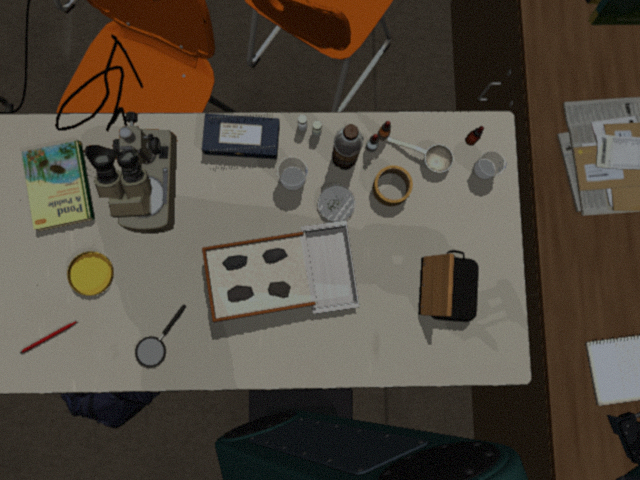

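```bash
cat > h.py <<'E'
from station import readout, imaging, robot
import cv2, numpy as np
from scipy.spatial.transform import Rotation as R
def ray(c,px):
    f=240/np.tan(np.radians(c["vertical_fov"])/2); V=c["view"]
    d=np.array([(px[0]-c["cx"])/f,-(px[1]-c["cy"])/f,-1.]); Rm=V[:3,:3]
    return -Rm.T@V[:3,3], Rm.T@d
def onz(c,px,z):
    o,d=ray(c,px); return o+d*(z-o[2])/d[2]
def proj(c,p):
    f=240/np.tan(np.radians(c["vertical_fov"])/2); q=c["view"][:3,:3]@np.array(p,float)+c["view"][:3,3]
    return np.array([c["cx"]+f*q[0]/-q[2], c["cy"]-f*q[1]/-q[2]])
def two(c1,p1,c2,p2):
    (a,u),(b,v)=ray(c1,p1),ray(c2,p2)
    s=np.linalg.lstsq(np.c_[u,-v],b-a,rcond=None)[0]
    P,Q=a+u*s[0],b+v*s[1]; return (P+Q)/2,np.linalg.norm(P-Q)
def rot():
    q=readout.get_state()["orientation"]; return R.from_quat(np.r_[q[1:],q[0]]).as_matrix()
E
python3 - <<'E'
from h import *
t=cv2.imread("pics/top0.png");s=cv2.imread("pics/scene0.png")
a=cv2.resize(t[215:335,195:490],None,fx=2.7,fy=2.7,interpolation=cv2.INTER_CUBIC)
b=cv2.resize(s[215:316,195:435],None,fx=2.7,fy=2.7,interpolation=cv2.INTER_CUBIC)
b=cv2.copyMakeBorder(b,0,0,0,a.shape[1]-b.shape[1],cv2.BORDER_CONSTANT)
cv2.imwrite("pics/crop1.png",np.vstack([a,b])); print(a.shape,b.shape)
E
```

```text
(324, 796, 3) (273, 796, 3)
```

View pics/crop1.png

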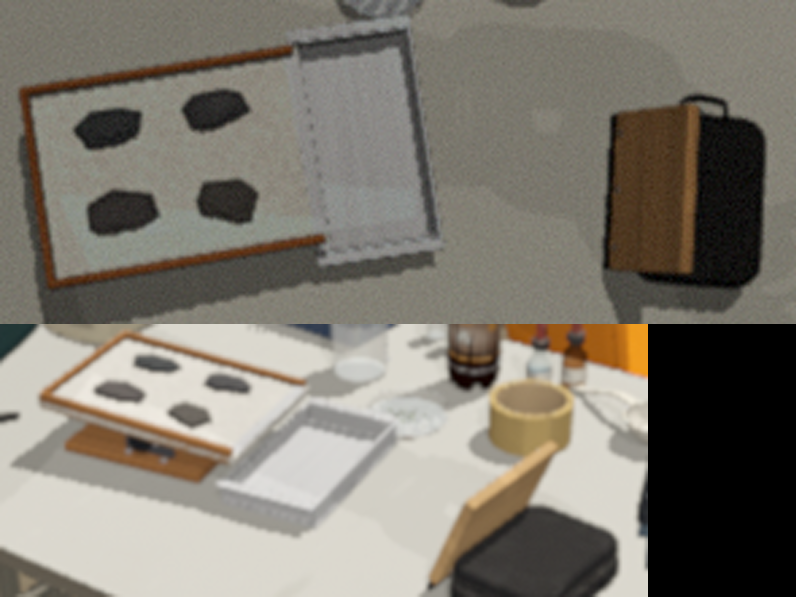

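Run:
```python
from h import *
T=imaging.camera("top");S=imaging.camera("scene")
ft=lambda u,v:(195+u/2.7-.3,215+v/2.7-.3); fs=lambda u,v:(195+u/2.7-.3,215+(v-324)/2.7-.3)
np.set_printoptions(precision=1,suppress=True)
for n,p,z in [("scr top far L",(684,107),110),("far R",(699,104),110),("near L",(679,272),110),("near R",(693,272),110),("scr bot far",(612,115),0),("scr bot near",(606,270),0),
 ("case far",(752,118),45),("case near",(745,285),45),
 ("rim UL out",(22,90),75),("rim LL out",(50,286),75),("rim UR out",(294,47),52),("rim LR out",(324,238),52),
 ("tray UR",(409,20),28),("tray LR",(440,247),28),("tray LL",(320,262),28)]:
    print(n,onz(T,ft(*p),z))
print("far R stereo",two(T,ft(699,104),S,fs(556,446)))
print("rim near-down",two(T,ft(324,238),S,fs(232,455)))
print("rim far-up",two(T,ft(22,90),S,fs(125,334)))
print("rim near-up",two(T,ft(50,286),S,fs(43,398)))
print("rim far-dn",two(T,ft(294,47),S,fs(304,381)))
print("bottom near",two(T,ft(606,270),S,fs(432,583)))
```

```text
scr top far L [ 544.6 -342.7  110. ]
far R [ 546.9 -355.3  110. ]
near L [ 409.6 -331.5  110. ]
near R [ 409.4 -343.   110. ]
scr bot far [ 550.  -306.1    0. ]
scr bot near [ 412.1 -294.5    0. ]
case far [ 540.7 -418.8   45. ]
case near [ 397.1 -404.4   45. ]
rim UL out [572.5 208.7  75. ]
rim LL out [408.4 184.4  75. ]
rim UR out [608.8 -21.3  52. ]
rim LR out [444. -44.  52.]
tray UR [ 634.8 -123.5   28. ]
tray LR [ 434.8 -145.    28. ]
tray LL [424.  -40.6  28. ]
far R stereo (array([ 545.5, -352.9,  112.3]), np.float64(3.9930360326125434))
rim near-down (array([443.7, -43.6,  53.2]), np.float64(0.9732314423549513))
rim far-up (array([572.5, 210.1,  70.5]), np.float64(1.7651649448464732))
rim near-up (array([408.9, 185. ,  67.5]), np.float64(1.6497965043328044))
rim far-dn (array([606.3, -19.7,  60. ]), np.float64(4.150698865118228))
bottom near (array([ 413.6, -294.3,   10.6]), np.float64(4.845287598094804))
```

```bash
python3 -m handwheel '[[[0.040,-0.027,-0.004],0,1],[[0.040,-0.027,-0.004],0,1],[[0.040,-0.027,-0.004],0,1],[[0.040,-0.027,-0.004],0,1],[[0.040,-0.027,-0.004],0,1],[[0.040,-0.027,-0.004],0,1],[[0.040,-0.027,-0.004],0,1],[[0.040,-0.027,-0.004],0.13,1],[[0.036,-0.022,-0.004],0.13,1],[[0,0,0],0.13,1]]'
python3 -m handwheel '[[[0,0,0],0,1],[[0,0,0],0,1]]'
python3 - <<'E'
from h import *
c=imaging.camera("wrist"); print({k:v for k,v in c.items() if k!="image"}); print(readout.get_state()["eef_pos"],rot())
cv2.imwrite("pics/w1.png",c["image"][:,:,::-1])
E
```

```text
time: 1.45
eef_pos: [483.8, -336.0, 210.5]
orientation: [0.0, 0.999, -0.043, 0.0]
wrist_force: [-0.8, -1.0, -0.8]
opening: 91.2
finger_force: 0.0
time: 1.7
eef_pos: [481.8, -338.0, 210.1]
orientation: [-0.0, 0.999, -0.041, -0.0]
wrist_force: [0.2, 0.3, 0.2]
opening: 91.3
finger_force: 0.0
{'vertical_fov': 64.57370572552418, 'cx': 312.29141762795683, 'cy': 238.27255727759578, 'view': array([[-8.18567224e-02, -9.96643766e-01,  8.24534173e-04,
        -2.97492657e+02],
       [ 9.58009600e-01, -7.89116661e-02, -2.75663845e-01,
        -4.46572642e+02],
       [ 2.74803718e-01, -2.17750271e-02,  9.61253746e-01,
        -5.66026064e+02],
       [ 0.00000000e+00,  0.00000000e+00,  0.00000000e+00,
         1.00000000e+00]])}
[ 481.7396091  -338.04813624  210.12099071] [[ 9.96517042e-01 -8.33891080e-02 -2.02891024e-04]
 [-8.33890858e-02 -9.96517058e-01  1.15568044e-04]
 [-2.11821483e-04 -9.82466281e-05 -9.99999973e-01]]
```

View pics/w1.png

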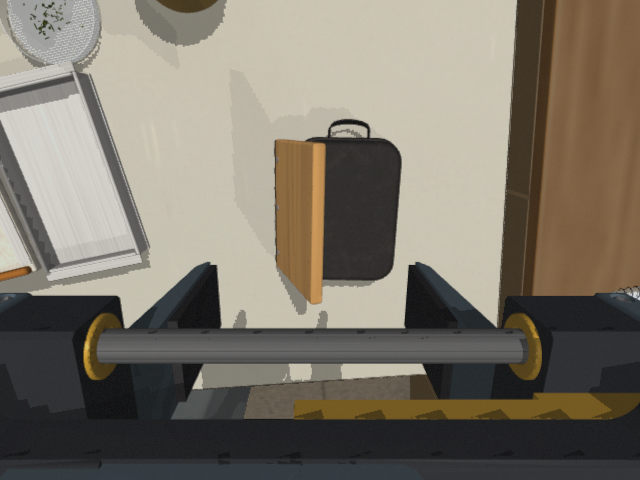

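Run:
```python
from h import *
np.set_printoptions(precision=1,suppress=True)
c=imaging.camera("wrist");T=imaging.camera("top")
ft=lambda u,v:(195+u/2.7-.3,215+v/2.7-.3)
for n,p,q,z in [("topfarL",(311,142),(684,107),109),("topfarR",(325.5,143),(699,104),113.5),("topnearL",(310,302.5),(679,272),109),("topnearR",(322,303),(693,272),113.5),("botfar",(276,140.5),(612,115),0),("botnear",(277,267),(606,270),0),("case ne",(401,155),(763,130),45),("case se",(393,277),(745,285),45)]:
    print(n,onz(c,p,z),onz(T,ft(*q),z),two(c,p,T,ft(*q)))
```

```text
topfarL [ 549.4 -342.6  109. ] [ 544.7 -342.9  109. ] (array([ 547.3, -343.6,  102.8]), np.float64(4.300211879391397))
topfarR [ 547.8 -354.   113.5] [ 546.5 -354.3  113.5] (array([ 547.2, -354.3,  112.2]), np.float64(1.3047097066727404))
topnearL [ 410.  -330.1  109. ] [ 409.6 -331.8  109. ] (array([ 410. , -330.8,  110.1]), np.float64(1.6500645739996564))
topnearR [ 410.8 -340.8  113.5] [ 409.4 -342.1  113.5] (array([ 409.8, -341.5,  112.5]), np.float64(1.7511516123728124))
botfar [ 550.7 -304.7    0. ] [ 550.  -306.1    0. ] (array([ 550.2, -305.2,    3.2]), np.float64(1.169568607503004))
botnear [ 406.9 -290.2    0. ] [ 412.1 -294.5    0. ] (array([ 412. , -291.8,   13.8]), np.float64(0.38657577667782644))
case ne [ 528.  -428.3   45. ] [ 530.1 -427.8   45. ] (array([ 529. , -425.8,   53.3]), np.float64(1.3520513642397165))
case se [ 401.7 -417.5   45. ] [ 397.1 -404.4   45. ] (array([ 395.5, -415.8,   25.4]), np.float64(11.101017516880692))
```

```bash
python3 -m handwheel '[[[-0.002,-0.009,0.030],0,1],[[0,0,0.040],0,1],[[0,0,0.040],0,1],[[0,0,0.030],0,1],[[0,0,0.014],0,1],[[0,0,0],0,1],[[0,0,0],0,-1],[[0,0,0],0,-1]]'; python3 -m handwheel '[[[0,0,0],0,-1],[[0,0,0],0,-1]]'
```

```text
time: 2.85
eef_pos: [481.5, -329.1, 57.4]
orientation: [0.0, 0.999, -0.043, 0.001]
wrist_force: [0.8, -0.8, 0.6]
opening: 74.1
finger_force: 0.0
time: 3.1
eef_pos: [481.1, -328.7, 56.6]
orientation: [0.0, 0.999, -0.043, 0.0]
wrist_force: [0.2, -0.2, 0.2]
opening: 54.2
finger_force: 0.0
```

```bash
python3 -m handwheel '[[[0,0,0],0,-1],[[0,0,0],0,-1]]'; python3 -m handwheel '[[[0,0,-0.003],0,-1],[[0,0,-0.003],0,-1]]';python3 -m handwheel '[[[0,0,-0.003],0,-1],[[0,0,0],0,-1],[[0,0,0],0,-1]]'
```

```text
time: 3.35
eef_pos: [480.9, -328.6, 56.2]
orientation: [0.0, 0.999, -0.043, 0.0]
wrist_force: [-0.7, -0.3, -0.4]
opening: 33.9
finger_force: 0.2
time: 3.6
eef_pos: [480.9, -328.6, 62.4]
orientation: [-0.0, 0.999, -0.043, -0.0]
wrist_force: [0.1, 0.8, 0.6]
opening: 14.6
finger_force: 27.9
time: 3.98
eef_pos: [480.9, -328.5, 65.2]
orientation: [-0.0, 0.999, -0.043, 0.0]
wrist_force: [1.1, 1.8, -0.4]
opening: 13.6
finger_force: 28.3
```

```bash
python3 -m handwheel '[[[0,0,-0.01],0,-1],[[0,0,-0.03],0,-1],[[0,0,-0.040],0,-1],[[0,0,-0.030],0,-1],[[0,0,0],0,-1],[[0,0,0],0,-1],[[0,0,0],0,-1]]'
python3 - <<'E'
from h import *
S=imaging.camera("scene");W=imaging.camera("wrist")
p=readout.get_state()["eef_pos"];u=proj(S,p).astype(int);print(p,u, readout.get_state()["wrist_force"],readout.get_state()["ft_torque"])
a=S["image"][u[1]-60:u[1]+60,u[0]-60:u[0]+60,::-1]
a=cv2.resize(a,(390,390),interpolation=cv2.INTER_CUBIC);b=cv2.resize(W["image"][:,:,::-1],(400,300));b=cv2.copyMakeBorder(b,0,90,0,0,cv2.BORDER_CONSTANT)
cv2.imwrite("pics/g1.png",np.hstack([a,b]))
E
```

```text
time: 4.85
eef_pos: [480.2, -328.2, 173.9]
orientation: [-0.001, 0.999, -0.043, -0.001]
wrist_force: [0.2, 1.0, -1.4]
opening: 11.5
finger_force: 29.9
[ 480.43966207 -328.29925729  174.17251608] [381 245] [-0.28837496  0.30104911 -1.3029966 ] [ 0.00813691  0.04640173 -0.00314071]
```

View pics/g1.png

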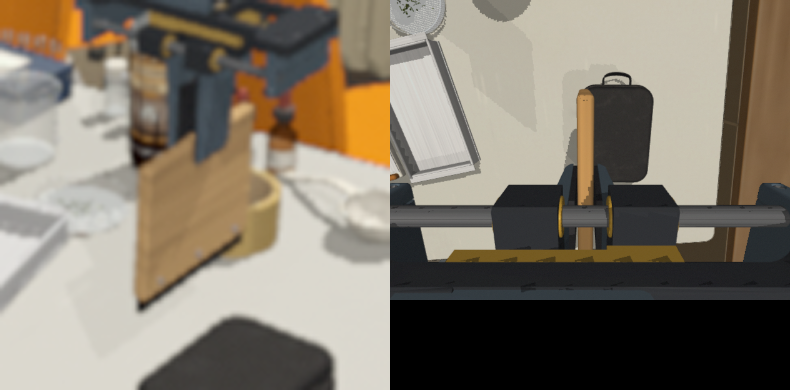

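Run:
```python
from h import *
np.set_printoptions(precision=1,suppress=True)
S=imaging.camera("scene");W=imaging.camera("wrist");st=readout.get_state();p=st["eef_pos"];M=rot()
def pl(c,px,off):
    o,d=ray(c,px);n=M[:,1];s=((p-o)@n+off)/(d@n);return M.T@(o+s*d-p)
for off in(3,6):
  for px in[(363.6,280),(394.8,257.9)]: print(off,pl(S,px,off))
for px,off in[((309,147),0)]: print(pl(W,px,off))
# far top edge of slab in wrist view
im=W["image"][:,:,::-1]; hsv=cv2.cvtColor(im,cv2.COLOR_BGR2HSV)
m=cv2.inRange(hsv,(8,60,80),(25,255,255)); m[300:]=0; m[:,:250]=0;m[:,360:]=0
ys,xs=np.nonzero(m); print(ys.min(),xs[ys==ys.min()+3].mean()); 
r=ys.min(); print(pl(W,(xs[ys==r+2].mean(),r),0))
is_=S["image"][:,:,::-1]
print(-S["view"][:3,:3].T@S["view"][:3,3])
```

```text
3 [-76.    3.   58.8]
3 [60.7  3.  59.9]
6 [-80.4   6.   55.4]
6 [55.7  6.  56.5]
[  79.3    0.  -255.5]
142 311.0
[  80.2    0.  -300.8]
[-591.9 -886.3  826.4]
```

Run:
```python
from h import *
np.set_printoptions(precision=1,suppress=True)
S=imaging.camera("scene");W=imaging.camera("wrist");T=imaging.camera("top");st=readout.get_state();p=st["eef_pos"];M=rot()
print("wrist far top",[M.T@(onz(W,(310,r),z)-p) for r,z in((142,235),(147,235),(142,230),(142,225))])
def pl(c,px,off):
    o,d=ray(c,px);n=M[:,1];s=((p-o)@n+off)/(d@n);return M.T@(o+s*d-p)
for px in[(398.7,216.7),(363.2,242)]: print("top corners",pl(S,px,6))
im=W["image"][:,:,::-1]; print(im[136:156:1,312].tolist())
for q in [(70,0,-61),(-70,0,-61)]: print(proj(T,p+M@np.array(q)))
cv2.imwrite("pics/t2.png",cv2.resize(T["image"][215:315,390:490,::-1],(600,600),interpolation=cv2.INTER_CUBIC))
```

```text
wrist far top [array([ 72.7,  -1.1, -60. ]), array([ 70.8,  -1.1, -60. ]), array([ 72.5,  -1.1, -55. ]), array([ 72.4,  -1.2, -50. ])]
top corners [ 62.3   6.  -55.4]
top corners [-86.9   6.  -48.3]
[[166, 183, 188], [166, 183, 188], [166, 182, 187], [165, 181, 187], [148, 164, 168], [90, 98, 104], [47, 68, 86], [61, 100, 133], [61, 100, 133], [62, 100, 133], [62, 102, 134], [60, 97, 128], [58, 95, 125], [56, 94, 124], [59, 95, 125], [67, 110, 146], [79, 130, 174], [84, 143, 190], [84, 142, 189], [85, 141, 189]]
[459.9 244.7]
[457.8 314.8]
```

View pics/t2.png

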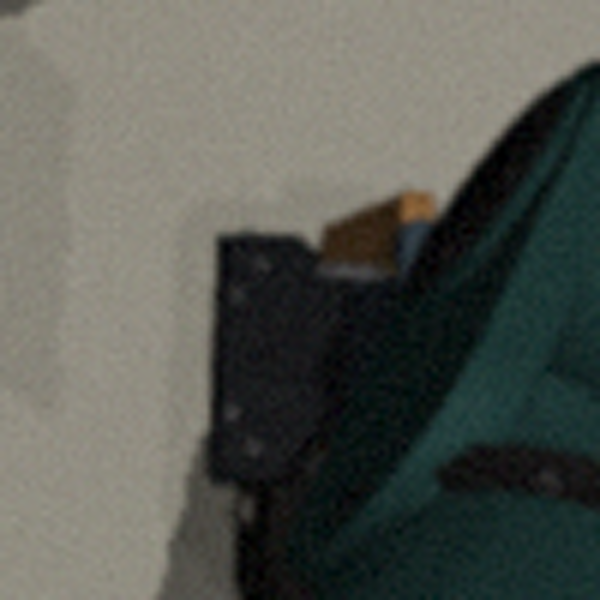

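```bash
python3 -m handwheel '[[[-0.002,-0.025,0],0,-1],[[-0.002,-0.045,0],0,-1],[[-0.002,-0.045,0],0,-1],[[-0.002,-0.045,0],0,-1],[[-0.002,-0.045,0],0,-1],[[-0.002,-0.045,0],0,-1],[[-0.002,-0.045,0],0,-1],[[-0.002,-0.045,0],0,-1],[[-0.002,-0.045,0],0,-1],[[-0.002,-0.045,0],0,-1]]'
python3 -m handwheel '[[[-0.002,-0.045,0],0,-1],[[-0.002,-0.026,0],0,-1],[[0,0,0],-0.078,-1],[[0,0,0],-0.078,-1],[[0,0,0],-0.078,-1],[[0,0,0],0,-1],[[0,0,0],0,-1]]'
python3 - <<'E'
from h import *
W=imaging.camera("wrist");T=imaging.camera("top")
print(readout.get_state()["wrist_force"],rot()[:,0])
cv2.imwrite("pics/w3.png",W["image"][:,:,::-1])
E
```

```text
time: 6.45
eef_pos: [496.8, 103.7, 175.4]
orientation: [-0.0, 0.999, -0.042, 0.0]
wrist_force: [0.1, 0.1, -2.0]
opening: 12.0
finger_force: 29.9
time: 7.32
eef_pos: [499.2, 172.9, 175.2]
orientation: [-0.0, 0.997, 0.074, -0.0]
wrist_force: [-0.2, 0.4, -1.6]
opening: 11.9
finger_force: 29.9
[ 0.11931521 -0.00281295 -2.10335407] [ 9.89106954e-01  1.47198611e-01 -4.63872417e-05]
```

View pics/w3.png

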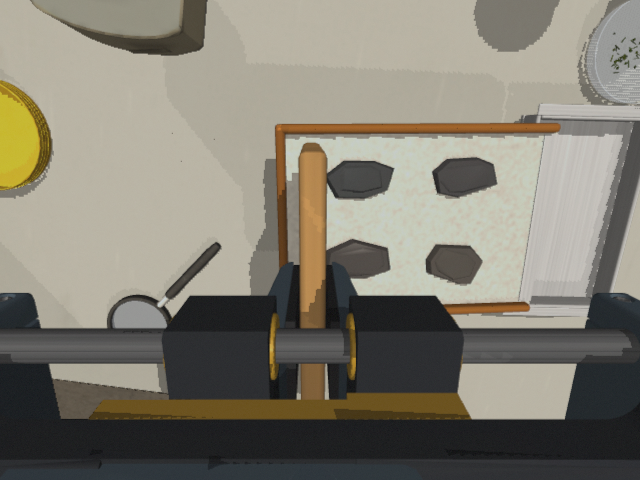

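Run:
```python
from h import *
np.set_printoptions(precision=1,suppress=True)
W=imaging.camera("wrist");T=imaging.camera("top");p=readout.get_state()["eef_pos"];M=rot()
L=lambda px,z:(M.T@(onz(W,px,z)-p))
print("far inner rim",L((288,133),78),L((420,133),67),L((552,133),56))
print("far outer rim",L((277,125),78),L((559,124),60))
print("near rim inner",L((445,306.5),66),L((526,303),58),"outer",L((445,314),66),L((528,311),58))
print("uphill inner",L((286.5,140),75),L((286.5,250),75))
print("slab far top",L((312,151),235),"low corner dark top row",L((312,143),235))
print("flake uphill tips",L((328,180),72),L((328,262),72))
print("lip",L((543,134),52),L((523,303),52))
im=W["image"]; print(im[138:156,312].tolist())
ft=lambda u,v:(195+u/2.7-.3,215+v/2.7-.3)
print("topcam",[M.T@(onz(T,ft(*q),z)-p) for q,z in(((22,90),75),((50,286),75),((294,47),58),((324,238),58))])
for q in [(70,0,-61)]: u=proj(T,p+M@np.array(q));print(u); a=T["image"][int(u[1])-6:int(u[1])+10,int(u[0])];print(a.tolist())
```

```text
far inner rim [ 74.7 -19.2  97.2] [ 74.6  87.1 108.2] [ 74.6 200.9 119.2]
far outer rim [ 80.7 -27.7  97.2] [ 81.8 203.  115.2]
near rim inner [-80.1 122.7 109.2] [-80.4 202.1 117.2] outer [-87.8 123.5 109.2] [-88.8 205.3 117.2]
uphill inner [ 69.3 -20.7 100.2] [-22.4 -22.3 100.2]
slab far top [ 69.3  -0.5 -59.8] low corner dark top row [ 72.4  -0.5 -59.8]
flake uphill tips [ 37.3  12.8 103.2] [-34.4  13.6 103.2]
lip [ 73.7 195.8 123.2] [-83.3 202.9 123.2]
[[199, 203, 189], [199, 204, 190], [198, 204, 189], [193, 197, 182], [166, 161, 141], [121, 92, 56], [122, 91, 55], [122, 93, 57], [123, 91, 56], [118, 89, 56], [115, 87, 52], [116, 88, 55], [115, 87, 54], [137, 104, 63], [162, 121, 73], [179, 133, 78], [179, 134, 79], [180, 134, 80]]
topcam [array([ 77.5, -24.8, 100.2]), array([-88.4, -25. , 100.2]), array([ 78.5, 207.8, 117.2]), array([-87. , 206. , 117.2])]
[201.3 240. ]
[[27, 53, 51], [28, 56, 55], [28, 51, 52], [29, 53, 50], [29, 56, 54], [31, 56, 56], [27, 55, 51], [29, 53, 54], [32, 58, 54], [29, 55, 55], [25, 51, 51], [31, 58, 56], [29, 54, 54], [36, 60, 58], [30, 54, 49], [24, 53, 52]]
```

```bash
python3 -m handwheel '[[[-0.002,-0.003,0.015],0,-1],[[0,0,0.015],0,-1],[[0,0,0.008],0,-1],[[0,0,0],0,-1],[[0,0,0],0,-1]]'; python3 -m handwheel '[[[0,0,0.002],0,-1],[[0,0,0],0,-1]]'
```

```text
time: 8.15
eef_pos: [497.5, 175.3, 137.5]
orientation: [-0.0, 0.997, 0.074, 0.0]
wrist_force: [0.8, 0.5, -1.8]
opening: 12.0
finger_force: 29.9
time: 8.4
eef_pos: [497.3, 175.3, 135.3]
orientation: [-0.0, 0.997, 0.074, 0.0]
wrist_force: [-0.2, -1.1, -2.0]
opening: 11.5
finger_force: 29.9
```

```bash
python3 -m handwheel '[[[0,0,0.002],0,-1],[[0,0,0],0,-1]]'
```

```text
time: 8.65
eef_pos: [497.1, 175.2, 133.1]
orientation: [0.0, 0.997, 0.074, -0.0]
wrist_force: [-0.6, -0.0, -1.9]
opening: 11.7
finger_force: 29.9
```

```bash
python3 -m handwheel '[[[0,0,0.0015],0,-1],[[0,0,0],0,-1]]'
```

```text
time: 8.9
eef_pos: [497.4, 175.3, 132.1]
orientation: [-0.0, 0.997, 0.074, 0.0]
wrist_force: [-1.0, -0.5, 4.0]
opening: 11.7
finger_force: 30.0
```

```bash
python3 -m handwheel '[[[0,0,0],0,-1],[[0,0,0],0,-1]]';python3 -m handwheel '[[[0,0.004,0.0005],0,-1],[[0,0.004,0.0005],0,-1],[[0,0.004,0.0005],0,-1],[[0,0.004,0.0005],0,-1]]'
```

```text
time: 9.15
eef_pos: [497.4, 175.4, 132.0]
orientation: [-0.0, 0.997, 0.074, 0.0]
wrist_force: [-2.0, -0.1, 5.3]
opening: 11.6
finger_force: 30.0
time: 9.65
eef_pos: [500.4, 160.2, 130.7]
orientation: [-0.001, 0.997, 0.074, 0.001]
wrist_force: [-4.4, 4.6, 12.2]
opening: 12.6
finger_force: 32.2
```

```bash
python3 -m handwheel '[[[0,0.004,0.0002],0,-1],[[0,0.004,0.0002],0,-1],[[0,0.004,0.0002],0,-1]]'
```

```text
time: 10.02
eef_pos: [502.2, 148.2, 129.8]
orientation: [-0.001, 0.997, 0.074, 0.001]
wrist_force: [-1.7, 6.1, 6.2]
opening: 13.2
finger_force: 32.7
```

```bash
python3 -m handwheel '[[[0,0.004,0.0003],0,-1],[[0,0.004,0.0003],0,-1],[[0,0.004,0.0004],0,-1],[[0,0.004,0.0004],0,-1]]'
```

```text
time: 10.52
eef_pos: [504.4, 132.4, 128.3]
orientation: [-0.001, 0.997, 0.074, 0.001]
wrist_force: [-1.0, 4.8, 4.8]
opening: 14.1
finger_force: 33.2
```

```bash
python3 -m handwheel '[[[0,0.004,0.0003],0,-1],[[0,0.004,0.0003],0,-1],[[0,0.004,0.0003],0,-1],[[0,0.004,0.0003],0,-1]]'
```

```text
time: 11.02
eef_pos: [506.2, 115.7, 126.5]
orientation: [-0.0, 0.997, 0.074, 0.0]
wrist_force: [-0.3, 4.8, 4.5]
opening: 14.2
finger_force: 33.6
```

```bash
python3 -m handwheel '[[[0,0.004,0.0003],0,-1],[[0,0.004,0.0003],0,-1],[[0,0.004,0.0004],0,-1],[[0,0.004,0.0004],0,-1],[[0,0.004,0.0004],0,-1]]'
```

```text
time: 11.65
eef_pos: [509.0, 95.9, 124.7]
orientation: [-0.0, 0.997, 0.074, -0.0]
wrist_force: [-1.0, 3.9, 4.3]
opening: 14.3
finger_force: 33.8
```

```bash
python3 -m handwheel '[[[0,0.004,0.0003],0,-1],[[0,0.004,0.0004],0,-1],[[0,0.004,0.0003],0,-1],[[0,0.004,0.0004],0,-1],[[0,0.004,0.0004],0,-1],[[0,0.004,0.0003],0,-1],[[0,0.004,0.0004],0,-1]]'
```

```text
time: 12.52
eef_pos: [513.2, 68.2, 122.2]
orientation: [0.0, 0.997, 0.074, -0.0]
wrist_force: [-0.3, 5.2, 3.0]
opening: 14.6
finger_force: 34.0
```

```bash
python3 -m handwheel '[[[0,0.004,0.0004],0,-1],[[0,0.004,0.0004],0,-1],[[0,0.004,0.0003],0,-1],[[0,0.004,0.0004],0,-1],[[0,0.004,0.0004],0,-1],[[0,0.004,0.0003],0,-1],[[0,0.004,0.0004],0,-1]]'
python3 - <<'E'
from h import *
W=imaging.camera("wrist");S=imaging.camera("scene")
cv2.imwrite("pics/w4.png",np.hstack([cv2.resize(W["image"][:,:,::-1],(480,360)),cv2.resize(S["image"][180:320,190:315,::-1],(320,360))]))
E
```

```text
time: 13.4
eef_pos: [517.4, 40.5, 119.6]
orientation: [0.0, 0.997, 0.074, 0.0]
wrist_force: [-0.1, 3.6, 3.2]
opening: 14.7
finger_force: 34.1
```

View pics/w4.png

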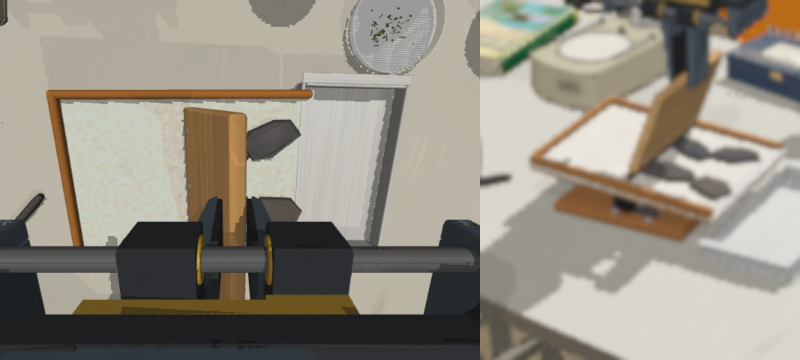

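```bash
python3 - <<'E'
from h import *
W=imaging.camera("wrist");p=readout.get_state()["eef_pos"];M=rot()
print([M.T@(onz(W,(c,144),z)-p) for c,z in((248,57),(315,57),(325,160))])
E
python3 -m handwheel '[[[0,0.004,0.0004],0,-1],[[0,0.004,0.0003],0,-1],[[0,0.004,0.0003],0,-1],[[0,0.004,0.0004],0,-1],[[0,0.004,0.0003],0,-1],[[0,0.004,0.0003],0,-1],[[0,0.004,0.0004],0,-1]]'
```

```text
[array([ 67.59629547, -45.03678258,  62.69901867]), array([67.63530198,  1.85754222, 62.70377644]), array([ 71.35251424,   5.40280013, -40.29573175])]
time: 14.42
eef_pos: [521.5, 12.8, 117.2]
orientation: [0.0, 0.997, 0.074, -0.0]
wrist_force: [-0.6, 3.8, 3.4]
opening: 14.9
finger_force: 34.2
```

```bash
python3 -m handwheel '[[[0,0.004,0.0004],0,-1],[[0,0.004,0.0003],0,-1],[[0,0.004,0.0003],0,-1],[[0,0.004,0.0004],0,-1],[[0,0.004,0.0003],0,-1],[[0,0.004,0.0003],0,-1],[[0,0.004,0.0004],0,-1]]'; python3 -m handwheel '[[[0,0.004,0.0004],0,-1],[[0,0.004,0.0003],0,-1],[[0,0.004,0.0004],0,-1],[[0,0.004,0.0004],0,-1],[[0,0.004,0.0003],0,-1]]'
```

```text
time: 15.3
eef_pos: [525.7, -14.9, 114.8]
orientation: [0.0, 0.997, 0.074, 0.0]
wrist_force: [-0.2, 4.9, 2.9]
opening: 15.4
finger_force: 34.1
time: 15.92
eef_pos: [528.6, -34.6, 113.0]
orientation: [-0.0, 0.997, 0.074, -0.0]
wrist_force: [-0.2, 3.8, 5.3]
opening: 15.3
finger_force: 34.7
```

```bash
python3 -m handwheel '[[[0,0.004,0.0003],0,-1],[[0,0.004,0.0003],0,-1],[[0,0.004,0.0003],0,-1],[[0,0.004,0.0003],0,-1],[[0,0.004,0.0003],0,-1]]'; python3 -m handwheel '[[[0,0.004,0.0003],0,-1],[[0,0.004,0.0003],0,-1],[[0,0.004,0.0003],0,-1],[[0,0.004,0.0003],0,-1]]'
python3 - <<'E'
from h import *
W=imaging.camera("wrist");T=imaging.camera("top");S=imaging.camera("scene")
cv2.imwrite("pics/w5.png",np.vstack([np.hstack([cv2.resize(W["image"][:,:,::-1],(440,330)),cv2.resize(S["image"][180:320,190:325,::-1],(320,330))]),cv2.resize(T["image"][210:330,180:510,::-1],(760,270),interpolation=cv2.INTER_CUBIC)]))
E
```

```text
time: 16.55
eef_pos: [531.7, -54.4, 111.6]
orientation: [-0.0, 0.997, 0.074, 0.0]
wrist_force: [-0.5, 4.5, 3.8]
opening: 15.3
finger_force: 34.1
time: 17.05
eef_pos: [534.0, -70.2, 110.3]
orientation: [-0.0, 0.997, 0.074, -0.0]
wrist_force: [-0.3, 3.4, 4.4]
opening: 15.0
finger_force: 34.7
```

View pics/w5.png

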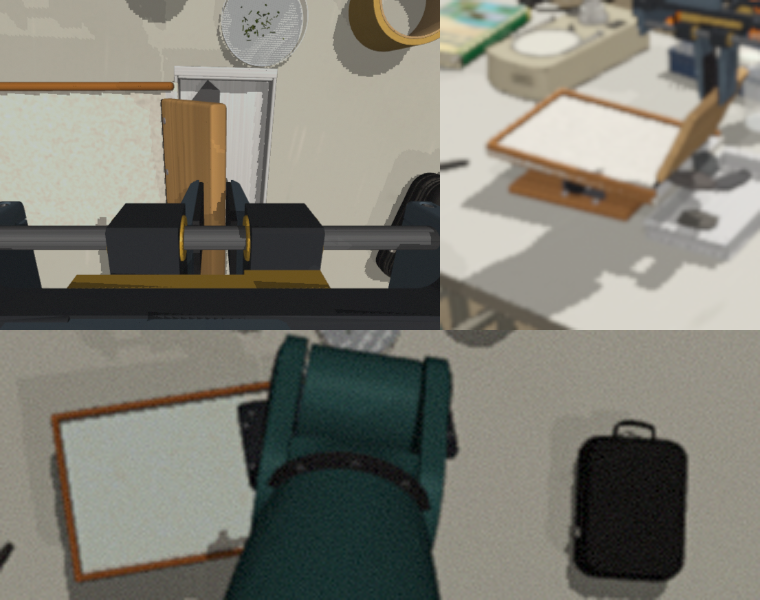

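```bash
python3 -m handwheel '[[[0,0.004,0.0003],0,-1],[[0,0.004,0.0003],0,-1],[[0,0.004,0],0,-1],[[0,0.004,0],0,-1],[[0,0.004,0],0,-1],[[0,0.004,0],0,-1],[[0,0,0],0,-1]]'
python3 - <<'E'
from h import *
S=imaging.camera("scene")
cv2.imwrite("pics/s6.png",cv2.resize(S["image"][190:310,220:350,::-1],None,fx=5,fy=5,interpolation=cv2.INTER_CUBIC))
h=cv2.cvtColor(S["image"],cv2.COLOR_RGB2GRAY)
E
```

```text
time: 18.08
eef_pos: [537.5, -94.0, 109.7]
orientation: [0.0, 0.997, 0.074, -0.0]
wrist_force: [-0.7, 0.2, -2.3]
opening: 11.6
finger_force: 30.0
```

```bash
python3 -m handwheel '[[[0,0,-0.02],0,-1],[[0,0,-0.035],0,-1],[[-0.012,0.028,-0.02],0,-1],[[-0.0145,0.033,0],0,-1],[[-0.0145,0.033,0],0,-1],[[-0.0145,0.033,0],0,-1],[[-0.0145,0.033,0],0,-1],[[-0.0130,0.033,0],0.078,-1],[[0,0,0],0.078,-1],[[0,0,0],0.078,-1]]'
python3 -m handwheel '[[[0,0,0],0,-1],[[0,0,0],0,-1]]'
python3 - <<'E'
from h import *
S=imaging.camera("scene");T=imaging.camera("top");W=imaging.camera("wrist")
print(rot()[:,0])
a=cv2.resize(T["image"][210:330,190:490,::-1],(780,312),interpolation=cv2.INTER_CUBIC)
b=np.hstack([cv2.resize(S["image"][200:320,250:420,::-1],(400,282),interpolation=cv2.INTER_CUBIC),cv2.resize(W["image"][:,:,::-1],(380,282))])
cv2.imwrite("pics/p7.png",np.vstack([a,b]))
E
```

```text
time: 19.38
eef_pos: [483.8, -297.2, 184.6]
orientation: [-0.0, 0.999, -0.044, -0.0]
wrist_force: [0.5, 0.1, -2.1]
opening: 11.4
finger_force: 30.0
time: 19.62
eef_pos: [484.1, -296.7, 184.7]
orientation: [-0.0, 0.999, -0.042, -0.0]
wrist_force: [-0.1, -0.2, -0.9]
opening: 11.7
finger_force: 30.0
[ 9.96460022e-01 -8.40679395e-02  7.35682813e-05]
```

View pics/p7.png

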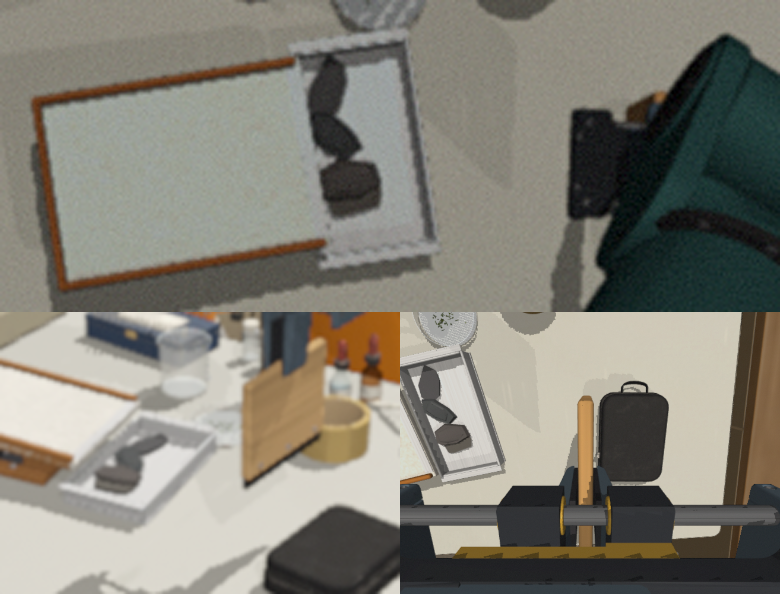

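```bash
python3 -m handwheel '[[[0,0,0.03],0,-1],[[0,0,0.04],0,-1],[[0,0,0.03],0,-1],[[0,0,0.016],0,-1],[[0,0,0],0,-1],[[0,0,0],0,-1]]'; python3 -m handwheel '[[[0,0,0.003],0,-1],[[0,0,0],0,-1]]'; python3 -m handwheel '[[[0,0,0.002],0,-1],[[0,0,0],0,-1]]'
```

```text
time: 20.52
eef_pos: [484.3, -297.0, 69.1]
orientation: [0.0, 0.999, -0.042, 0.0]
wrist_force: [-0.1, 0.5, -3.3]
opening: 11.7
finger_force: 30.0
time: 20.78
eef_pos: [484.8, -297.7, 67.5]
orientation: [0.001, 0.999, -0.042, 0.001]
wrist_force: [-6.9, 0.5, 20.6]
opening: 11.9
finger_force: 30.0
time: 21.02
eef_pos: [485.4, -298.3, 66.8]
orientation: [0.001, 0.999, -0.042, 0.001]
wrist_force: [-11.2, 1.7, 37.5]
opening: 12.0
finger_force: 30.1
```

```bash
python3 -m handwheel '[[[0,0,-0.003],0,-1],[[0,0,-0.001],0,-1],[[0,0,0],0,-1]]'; python3 -m handwheel '[[[0,0,0],0,-0.5],[[0,0,0],0,-0.5],[[0,0,0],0,-0.5]]'
```

```text
time: 21.4
eef_pos: [483.9, -296.7, 67.6]
orientation: [-0.0, 0.999, -0.043, -0.0]
wrist_force: [-0.3, -0.1, -2.2]
opening: 11.5
finger_force: 30.0
time: 21.78
eef_pos: [484.0, -296.9, 67.7]
orientation: [-0.0, 0.999, -0.043, -0.0]
wrist_force: [-0.4, 0.8, 0.0]
opening: 22.9
finger_force: 0.0
```

```bash
python3 -m handwheel '[[[0,0.004,0],0,-0.4],[[0,0.004,0],0,-0.3],[[0,0.004,0],0,-0.2],[[0,0.004,0],0,-0.1],[[0,0.004,0],0,0],[[0,0.004,0],0,0],[[0,0.004,0],0,0],[[0,0.004,0],0,0],[[0,0.003,0],0,0],[[0,0,0],0,0]]'
python3 - <<'E'
from h import *
S=imaging.camera("scene");p=readout.get_state()["eef_pos"];M=rot();print(proj(S,p))
hs=cv2.cvtColor(S["image"],cv2.COLOR_RGB2HSV)[250:320,330:430]
m=cv2.inRange(hs,(8,70,80),(25,255,255)); ys,xs=np.nonzero(m)
k=cv2.connectedComponentsWithStats(m)[2]; k=k[1:][k[1:,4]>60]; print(k+np.array([330,250,0,0,0]))
E
```

```text
time: 23.02
eef_pos: [481.1, -331.9, 67.7]
orientation: [-0.0, 0.999, -0.043, 0.0]
wrist_force: [0.2, -0.2, -0.7]
opening: 45.6
finger_force: 0.0
[380.983996   283.65737745]
[[377 250  11  14 120]
 [397 251   9  17  67]
 [353 270  42  42 508]]
```

```bash
python3 -m handwheel '[[[0,0,0],0,1],[[0,0,0],0,1],[[0,0,0],0,1],[[0,0,0],0,1],[[0,0,0],0,1],[[0,0,-0.02],0,1],[[0,0,-0.04],0,1],[[0,0,-0.05],0,1],[[0,0,-0.05],0,1],[[0,0,0],0,1]]'
python3 -m handwheel '[[[-0.02,0.04,-0.02],0,1],[[-0.02,0.04,0],0,1],[[-0.02,0.04,0],0,1],[[-0.02,0.04,0],0,1],[[-0.02,0.04,0],0,1],[[0,0,0],0,1],[[0,0,0],0,1],[[0,0,0],0,1]]'
python3 - <<'E'
from h import *
S=imaging.camera("scene");T=imaging.camera("top")
a=cv2.resize(T["image"][210:330,190:490,::-1],(780,312),interpolation=cv2.INTER_CUBIC)
b=cv2.resize(S["image"][200:340,250:440,::-1],(380,280),interpolation=cv2.INTER_CUBIC)
b=cv2.copyMakeBorder(b,0,0,0,400,cv2.BORDER_CONSTANT)
cv2.imwrite("pics/p8.png",np.vstack([a,b]))
E
```

```text
time: 24.32
eef_pos: [483.0, -333.2, 233.3]
orientation: [0.002, 0.999, -0.043, 0.003]
wrist_force: [-1.1, 0.7, -0.4]
opening: 91.1
finger_force: 0.0
time: 25.32
eef_pos: [364.9, -521.6, 247.7]
orientation: [-0.0, 0.999, -0.042, -0.0]
wrist_force: [-0.1, 0.5, -0.9]
opening: 90.9
finger_force: 0.0
```

View pics/p8.png

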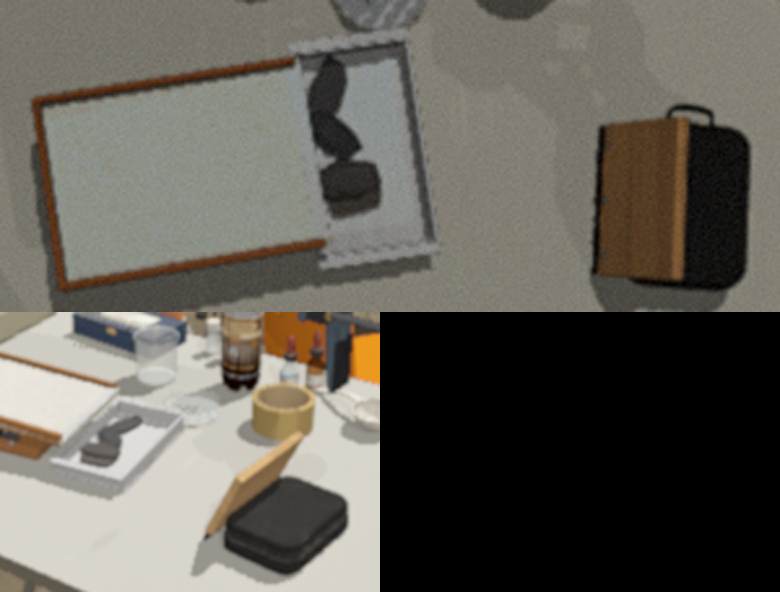

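The scraper is leaning on the case at nearly its starting angle, all four flakes are in the tray, and the gripper is clear of everything, so I am handing in.

```bash
python3 -c "
from station import robot
print(robot.finish_job())"
```

```text
the job is handed in; nothing more can be done
None
```

I swept all four flakes into the tray, leaned the scraper back against the same side of the case, and handed the job in at about 25 s; the station returned no verdict. The scraper didn't stay upright: it tipped about 30° in the grip during the sweep, with the edge pressing at roughly 5–8 N, briefly 14 N.

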